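# Set a seal stone in the carving bed and raise the bench magnifier over it

### The job

Stand the round seal stone in the well of the wooden carving bed, lowering it gently (not dropping it) until its foot rests on the cork at the bottom, and let go of it. Then take the bench magnifier by the knob on top of its post, draw the post straight up, partway out of its tube (never all the way), without forcing it sideways so that it binds, and swing the lens round over the stone, so that the stone's whole face is under the glass and the lens is 100 mm above that face. The clamp screw is loose, so finish still holding the knob with the magnifier in that position, and leave the other things on the table alone.

Things in the scene. Friction and masses are not known exactly. Their poses are not given: they have to be found in the camera images.
- round_seal_mid (a point): middle (half-way up, on the axis) of the loose round seal stone: a cylinder 28 mm in diameter and 80 mm tall, standing upright on the table, grey-beige stone, 0.13 kg. It is the only round one of the three seal stones standing about; the others are square. z axis: along the stone, up
- round_seal_face (a point): centre of the round seal stone's flat upper face, 40 mm above its middle
- bed: wooden carving bed, fixed: 80 mm wide (its y), 55 mm high, from 88 mm on the -x side to 52 mm on the +x side of its origin; brass screw with wing handle out of the -x end, to 128 mm. Square well 36 by 36 mm between the jaws, sides along x and y, open at the top (the 20 mm gap on the screw's side of the sliding jaw is not the well). Origin: under the well's middle, at table height; z up
- packing: cork block that fills the bottom of the bed's well; origin: centre of its upper side, which is the floor the stone has to stand on (29 to 41 mm below the top of the bed, different each time)
- stand: foot and tube of the bench magnifier, fixed: dark steel disc 110 mm wide with an upright guide tube at its centre (34 mm wide at the collar), mouth 135 mm above the table, bore 15.5 mm wide and 120 mm deep. Origin: on the bore's axis at table height; z up. The loosened thumbscrew sticks out 39 mm on the -x side, 124 mm above the table
- knob_center (a point): middle of the black knob on top of the magnifier's post, on the post's axis: upright cylinder 19 mm in diameter and 42 mm tall, its top 21 mm above this point and the arm's boss (26 mm in diameter, 16 mm tall) 21 mm below it. x axis: level, from the post along the arm to the lens; z up
- lens_center (a point): centre of the magnifier's lens: level round glass 76 mm wide in a black ring 84 mm wide and 10 mm thick, 130 mm out from the post's axis along the arm, 29 mm lower than knob_center. The well lies 126 to 134 mm from the post's axis. At the start the lens is turned 0.9 to 1.3 rad clockwise (seen from above) from the well, so it swings counter-clockwise
- magnifier: sliding part of the magnifier (post, knob, arm and lens in one loose piece, 0.24 to 0.44 kg); steel post 14 mm wide. Origin: centre of the post's foot, 160 mm below knob_center, which must stay inside the bore; at the start it stands on the bore's floor, 15 mm above the table. It slides and turns in the bore and sinks back when let go
- square_seal_a: bystander: loose square seal stone standing on the table, 30 by 30 by 62 mm; origin at the centre of its underside
- square_seal_b: bystander: loose square seal stone standing on the table, 26 by 26 by 48 mm; origin at the centre of its underside
- paste_pot: bystander: white lidded china pot, 74 mm in diameter and 42 mm high; origin at the centre of its underside
- graver: bystander: black graver lying on the table, 160 mm long, 10 mm thick, along its x axis; origin near its middle on the table
Not all that is in view belongs to the job. What is shaped like the part that bears round_seal_mid but orange is not meant.

How it is judged:
By the outcome, as a careful person would: the job done as asked, in the order asked, and still so for the second after the job is handed in, while the arm keeps its last pose, push and grip.
It also fails if it takes over 62 s, if anything falls off the work surface, if the arm or the gripper's body presses on something with over 40 N, if the wrist force passes 120 N, or if a joint passes its speed limit or range.

### The arm

A 6-joint arm with a two-finger parallel gripper is mounted at the origin on the work surface. World frame = base frame: x ahead of the robot, y to its left, z up, the work surface at z = 0. Lengths are in m, angles in rad, forces in N, time in s.
With the tool pointing down it reaches from about 0.275 to 0.825 m from the base axis. Payload 5.2 kg.
Tool frame: the origin (TCP) lies at the very end of the fingers, on their centre line; the grasp point (between the pads) lies bot.grip_depth behind it (bot.grip_depth is the distance from the TCP to the grasp point, in m); z points along the fingers, y is the line along which they close (so a half turn about z gives the same grasp; the last joint's range is limited). The gripper opens to 93 mm and grips with 3 to 60 N. Pads are 15 mm wide; open, the fingers measure 128 mm over their backs; the gripper's body (75 mm by 188 mm) begins 65 mm behind the grasp point.
Start: joints at [0.964, 0.259, 1.535, -0, 1.348, -0.203], TCP at [0.216, 0.506, 0.219] pointing down, gripper open.
Joint ranges: [-3.14, 3.14], [-0.91, 2.08], [0.19, 2.58], [-1.22, 4.36], [0.22, 2.71], [-3.12, 3.12]. Speed limits (rad/s): [2.57, 2.57, 3.14, 3.14, 3.14, 3.14].

### API

Orientations are given as a rotation vector (axis times angle).
In Python, from cell import bot gives the robot as it stands.
- The arm moves only by the tool move_arm, never from a script. Its argument "rows" is a list that holds one entry, the list of rows, each a list of 6 numbers: the shift along the tool's x, y, z scaled (see below), then the turn, a rotation vector about the tool's x, y, z scaled (see below). In form: [[[dx, dy, dz, rx, ry, rz], ...]]. A call has 1 to 10 rows; each row shifts and turns the commanded pose from where the row before left it, along the tool's axes as they then stand; what a row does not reach is not made up. The controller multiplies each number of a shift by 150 mm and each number of a turn by 60 degrees. A row lasts 1/10 s, in which the tool goes at most 50 mm and 8.59 degrees, less where a joint would pass 70% of its speed; a pose out of reach is approached as far as the arm can. A call with a number of a shift or a turn outside -1 to 1 is refused whole. A call with a gripper value outside its range is refused whole. "fingers" is the opening, from -1 (shut) to 1 (fully open), set as the call begins (left out, the last holds). The fingers move at their own pace and stop on an object; the grip force is fixed at half the most. Time passes only in rows, so rows that do not move let the fingers close. It gives the time, the measured TCP pose, the force, the opening and the grip force at its end, in the units of the state.
- bot.read_state(): the state, without advancing time (a new reading comes with each control period).
- bot.snapshot(name): name is "scene" or "top" or "wrist"; returns the picture (400x640x3 uint8, red, green, blue); there is no depth.
- bot.camera_info(name): a dict with "K" (3x3 intrinsics, pixels), "k1" (the pictures are not rectified: a ray, as slopes to the right and down, at radius r is drawn at 1 + k1 r^2 times it, then the intrinsics apply), "extrinsics" (4x4, takes a point from camera to world coordinates); the wrist camera has in their place "mount" (4x4, takes a point from camera to tool coordinates, whose origin is the TCP and whose axes are the flange's). Camera axes: x right, y down, z forward; pixel columns grow to the right and rows downward; lengths in m; the calibration is good to about 2 mm. A picture is of the moment at which its call begins: read the wrist's pose just before it. camera_info takes no time and is no camera call.
- bot.hand_in(): hands the job in; it is judged then, once.
The state is a dict: "t": time; "q": joint angles; "joint_vel": joint speeds; "joint_torque": joint torques, N m; "tcp_pos": TCP position; "tcp_rot": TCP orientation; "contact_force": force on the tool from outside, world axes, zero at the start; "moment": the same for the moment, N m; "finger_gap": opening from 0.0 (shut) to 1.0 (fully open); "grasp_force": force on a finger pad.
Only numpy, scipy, OpenCV 4.12 (cv2) and the standard library are available. Lean on these libraries where they do the work, as an engineer would, in place of code of your own. Each camera call takes 0.05 s, during which the arm holds its last target. There are 200 camera calls.

## Working session

There is one attempt and no reset: what is moved stays moved. The work goes in short steps, Python scripts to look and compute and a tool call to move; the robot and the scene stay as the last step left them, time stands still between calls to the robot, and variables do not carry over. Pictures are saved under pics/ and viewed, at most 10 in all, crops included, and the job is handed in when it is done.

Besides the shell and the picture viewer there is one more tool, called after ">>>" in YAML: its name, and indented under it one key for each argument. move_arm: Moves the arm, as the interface text tells. Its arguments: {"type":"object","properties":{"rows":{"type":"array"},"fingers":{"type":"number"}},"required":["rows"]}

```bash
ls; mkdir -p pics; python3 - <<'E'
from cell import bot
import cv2
for n in ("scene","top"):
    cv2.imwrite(f"pics/{n}0.png",bot.snapshot(n)[:,:,::-1])
for n in ("scene","top","wrist"):
    print(n,bot.camera_info(n))
print(bot.read_state(),bot.grip_depth)
E
```

```text
pics
scene {'K': array([[373.50770065,   0.        , 321.55721791],
       [  0.        , 373.50770065, 200.24139048],
       [  0.        ,   0.        ,   1.        ]]), 'k1': -0.043266651159539204, 'extrinsics': array([[-0.63574353,  0.60234205, -0.48271547,  0.93884923],
       [ 0.77186564,  0.49014046, -0.40495155,  0.30976682],
       [-0.00732097, -0.63003681, -0.77653076,  0.72079808],
       [ 0.        ,  0.        ,  0.        ,  1.        ]])}
top {'K': array([[395.63866289,   0.        , 310.68417371],
       [  0.        , 395.63866289, 196.69907303],
       [  0.        ,   0.        ,   1.        ]]), 'k1': -0.0409174393698981, 'extrinsics': array([[ 0.01765891, -0.99824744,  0.05648201,  0.51911306],
       [-0.99982843, -0.01794644, -0.00458742,  0.01724321],
       [ 0.00559303, -0.05639131, -0.99839308,  1.11096836],
       [ 0.        ,  0.        ,  0.        ,  1.        ]])}
wrist {'K': array([[352.2424382 ,   0.        , 320.30999381],
       [  0.        , 352.2424382 , 203.49720723],
       [  0.        ,   0.        ,   1.        ]]), 'k1': -0.06160763684
[... 344 characters left out ...]
000000e+00]])}
{'t': 0.1, 'q': array([ 9.64177093e-01,  2.59255071e-01,  1.53597184e+00, -4.81579588e-05,
        1.34800286e+00, -2.02809181e-01]), 'joint_vel': array([ 0.00074815, -0.00159033, -0.00104871, -0.00014209,  0.00089482,
        0.00013214]), 'joint_torque': array([ 2.96192055e-03, -4.38210690e+01, -2.84643888e+01,  7.25176279e-02,
        3.61447642e-02, -8.91318950e-05]), 'tcp_pos': array([0.21581849, 0.50534713, 0.21790967]), 'tcp_rot': array([-6.29865263e-01, -3.07718860e+00,  2.39243184e-03]), 'contact_force': array([-0.43638846, -0.32814132, -0.61976167]), 'moment': array([-0.0017944 , -0.02284066,  0.04015885]), 'grasp_force': 0.0, 'finger_gap': 1.0003708608011492} 0.0188
```

View pics/scene0.png

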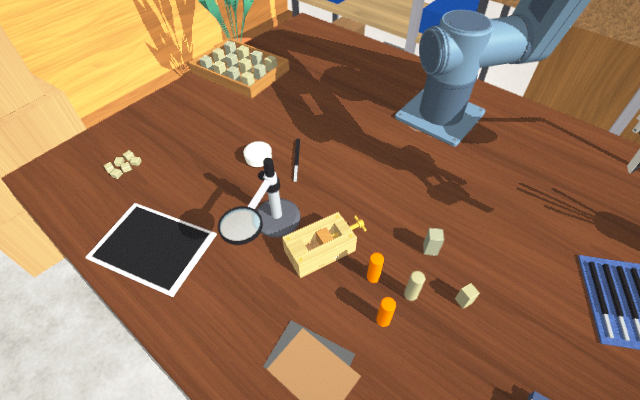

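View pics/top0.png

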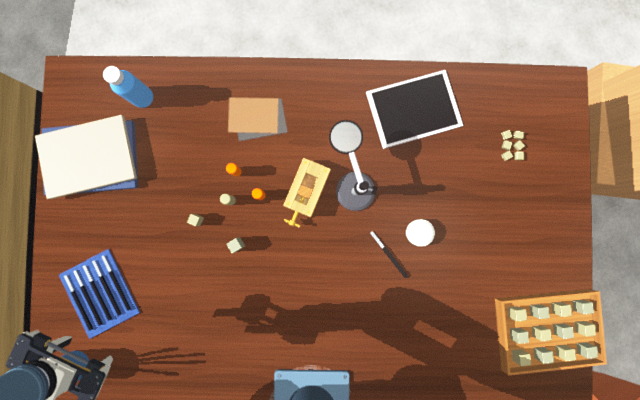

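The scene view shows the beige round stone at (415,286). The orange cylinders at (375,267) and (387,312) are decoys, and the square stones are at (433,241) and (467,296). In the top view the stone is at (227,199), the bed at (307,187), the knob at about (362,186) and the lens at (346,136). Next I'll confirm this in an enlarged crop.

```bash
cat > h.py <<'E'
import numpy as np, cv2
from cell import bot
from scipy.spatial.transform import Rotation as R
def cam(n,st=None):
    c=bot.camera_info(n)
    if n=="wrist":
        T=np.eye(4);T[:3,:3]=R.from_rotvec(st["tcp_rot"]).as_matrix();T[:3,3]=st["tcp_pos"]
        return c["K"],c["k1"],T@c["mount"]
    return c["K"],c["k1"],c["extrinsics"]
def ray(c,uv):
    K,k1,E=c
    p=cv2.undistortPoints(np.array([[uv]],float),K,np.array([k1,0,0,0.]))[0,0]
    d=E[:3,:3]@np.array([p[0],p[1],1]);return E[:3,3],d/np.linalg.norm(d)
def plane(c,uv,z):
    o,d=ray(c,uv);return o+d*(z-o[2])/d[2]
def tri(rs):
    A=sum(np.eye(3)-np.outer(d,d) for o,d in rs);b=sum((np.eye(3)-np.outer(d,d))@o for o,d in rs)
    p=np.linalg.solve(A,b);return p,max(np.linalg.norm(np.cross(p-o,d)) for o,d in rs)
def proj(c,P):
    K,k1,E=c;q=E[:3,:3].T@(np.asarray(P)-E[:3,3]);s=q[:2]/q[2];s=s*(1+k1*(s@s))
    return K[:2,:2]@s+K[:2,2]
E
python3 - <<'E'
import cv2,numpy as np
s=cv2.imread("pics/scene0.png");t=cv2.imread("pics/top0.png")
a=cv2.resize(s[200:320,340:500],None,fx=2.5,fy=2.5,interpolation=2)
b=cv2.resize(t[140:260,180:340],None,fx=2.5,fy=2.5,interpolation=2)
c=cv2.resize(s[145:265,210:370],None,fx=2.5,fy=2.5,interpolation=2)
d=cv2.resize(t[110:230,270:430],None,fx=2.5,fy=2.5,interpolation=2)
cv2.imwrite("pics/m.png",np.vstack([np.hstack([a,b]),np.hstack([c,d])]))
E
```

```text
(no output)
```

View pics/m.png

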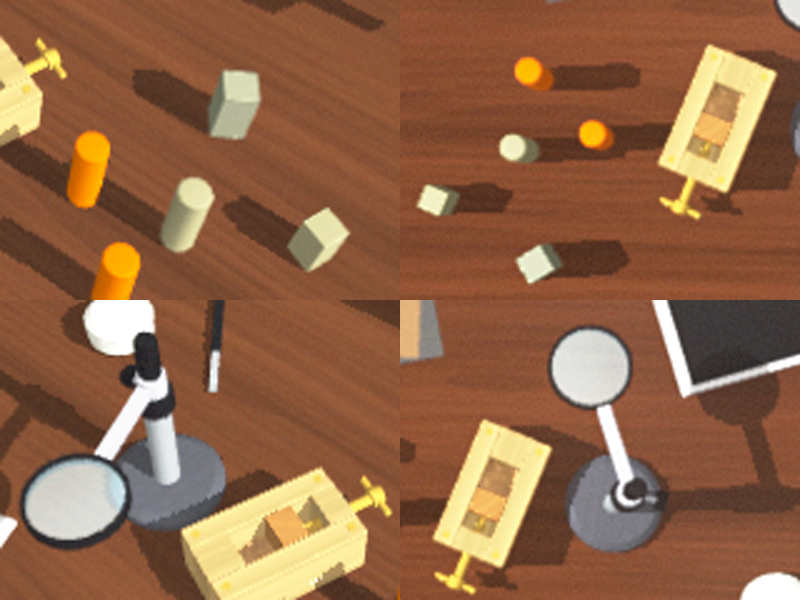

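The crop confirms that the beige cylinder, with its face at scene (418,277) and top (225,199), is the only round stone that isn't orange. The well is the brown hole on the far side of the orange-brown sliding jaw, at about top (309,180).

```bash
python3 - <<'E'
from h import *
S=cam("scene");T=cam("top")
b=lambda x,y:((x-400)/2.5+180,y/2.5+140); a=lambda x,y:(x/2.5+340,y/2.5+200)
c=lambda x,y:(x/2.5+210,(y-300)/2.5+145); d=lambda x,y:((x-400)/2.5+270,(y-300)/2.5+110)
print("face",tri([ray(S,a(195,193)),ray(T,b(513,148))]))
print("lens",tri([ray(S,c(77,499)),ray(T,d(591,368))]))
print("knobtop",tri([ray(S,c(148,340)),ray(T,d(633,488))]))
C=[plane(T,d(*p),.055) for p in [(485,420),(551,447),(500,567),(434,540)]]
for p in C: print("bedcorner",p)
ex=(C[0]+C[1]-C[2]-C[3])[:2];ex/=np.linalg.norm(ex);print("ex",ex,np.arctan2(ex[1],ex[0]), "bed o",np.mean(C,0)[:2]+.018*ex)
print("corner tri",tri([ray(S,c(322,470)),ray(T,d(500,567))]),tri([ray(S,c(183,530)),ray(T,d(485,420))]))
print("tri bed near",tri([ray(S,c(205,578)),ray(T,d(551,447))]))
print("wellc",plane(T,d(498,474),.055), plane(S,c(262,540),.055))
print("sq",plane(S,a(238,78),.062),plane(S,a(322,225),.048),"orange",plane(S,a(93,140),.08),plane(S,a(121,252),.08))
print("stand",plane(T,d(615,502),.01))
st=bot.read_state();print(R.from_rotvec(st["tcp_rot"]).as_matrix().round(3))
E
```

```text
face (array([0.5671726 , 0.23651622, 0.07495346]), np.float64(0.0001155407006382035))
lens (array([ 0.72274354, -0.07279051,  0.14317765]), np.float64(0.0002901765946344166))
knobtop (array([ 0.60005664, -0.10879365,  0.19503238]), np.float64(0.00021343882469062366))
bedcorner [0.68274077 0.03220298 0.055     ]
bedcorner [ 0.65483706 -0.03922431  0.055     ]
bedcorner [0.5251549  0.01326711 0.055     ]
bedcorner [0.55268985 0.08423796 0.055     ]
ex [ 0.9276948  -0.37333947] -0.3826061707774798 bed o [0.62055415 0.01590083]
corner tri (array([0.5252396 , 0.01317305, 0.04899786]), np.float64(8.742330987683431e-05)) (array([0.68046222, 0.01950877, 0.13942488]), np.float64(0.0157065049736644))
tri bed near (array([ 0.65626941, -0.03309351, -0.01607451]), np.float64(0.012477929701905742))
wellc [0.62467234 0.0171788  0.055     ] [0.61946027 0.02191526 0.055     ]
sq [0.44202999 0.2080971  0.062     ] [0.51336309 0.32500962 0.048     ] orange [0.58053707 0.15069562 0.08      ] [0.64549796 0.2194695  0.08      ]
stand [ 0.60017234 -0.11406875  0.01      ]
[[-0.92   0.393 -0.001]
 [ 0.393  0.92  -0.001]
 [ 0.    -0.002 -1.   ]]
```

>>> move_arm:
  rows:
    - [[-0.286,-0.073,0.012,0,0,0],[-0.286,-0.073,0.012,0,0,0],[-0.286,-0.073,0.012,0,0,0],[-0.286,-0.073,0.012,0,0,0],[-0.286,-0.073,0.012,0,0,0],[-0.286,-0.073,0.012,0,0,0],[-0.286,-0.073,0.012,0,0,0],[-0.286,-0.073,0.012,0,0,0],[-0.286,-0.073,0.012,0,0,0],[-0.286,-0.073,0.012,0,0,0]]
  fingers: 0.1

```text
t: 1.1
tcp_pos: [0.5686, 0.2351, 0.2001]
tcp_rot: [-0.63, -3.077, 0.0]
contact_force: [0.0, -0.1, 0.2]
finger_gap: 0.548
grasp_force: 0.0
```

>>> move_arm:
  rows:
    - [[0,0,0,0,0,0.123],[0,0,0,0,0,0.123],[0,0,0,0,0,0.123],[0,0,0,0,0,0.123],[0,0,0,0,0,0.123],[0,0,0,0,0,0],[0,0,0,0,0,0],[0,0,0,0,0,0]]

```text
t: 1.9
tcp_pos: [0.5674, 0.2365, 0.2005]
tcp_rot: [-1.568, -2.722, 0.0]
contact_force: [0.1, 0.2, -0.4]
finger_gap: 0.55
grasp_force: 0.0
```

```bash
cat > look.py <<'E'
import sys
from h import *
import pickle
n=sys.argv[1];st=bot.read_state();im=bot.snapshot("wrist")[:,:,::-1];cv2.imwrite(f"pics/{n}.png",im);pickle.dump(st,open(f"pics/{n}.pkl","wb"))
print(st["t"],st["tcp_pos"],R.from_rotvec(st["tcp_rot"]).as_matrix().round(4).tolist(),st["contact_force"],st["finger_gap"],st["q"].round(2))
E
python3 look.py w1
```

```text
1.9 [0.56744391 0.23651606 0.20046312] [[-0.5017, 0.865, -0.0004], [0.865, 0.5017, -0.0001], [0.0001, -0.0004, -1.0]] [ 0.08226686  0.20730354 -0.43489307] 0.5501499869987189 [ 0.21  0.39  1.4  -0.    1.36 -0.31]
```

View pics/w1.png

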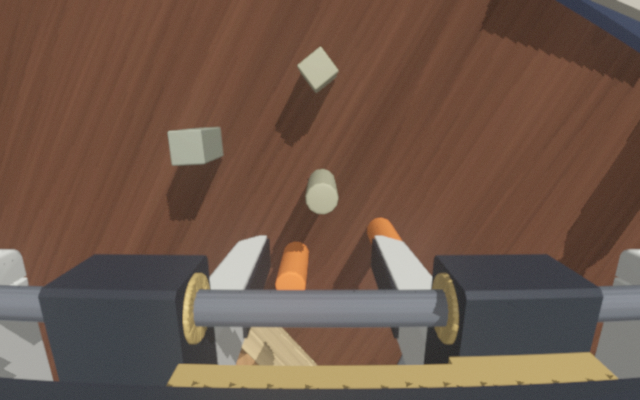

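The wrist view shows the round stone's face at about (322,197), between the fingers, with both orange decoys below it.

```bash
cat > face.py <<'E'
import sys,pickle
from h import *
def face(n,roi):
    im=cv2.imread(f"pics/{n}.png");st=pickle.load(open(f"pics/{n}.pkl","rb"));x0,y0,x1,y1=roi
    h=cv2.cvtColor(im[y0:y1,x0:x1],cv2.COLOR_BGR2HSV)
    m=((h[...,1]<110)&(h[...,2]>165)).astype(np.uint8)
    k,l,s,ce=cv2.connectedComponentsWithStats(m);i=1+np.argmax(s[1:,4])
    return ce[i]+[x0,y0],s[i],cam("wrist",st)
if __name__=="__main__":
    uv,s,c=face("w1",(295,155,350,225));print(uv,s,plane(c,uv,.08),plane(c,(322,197),.08))
    r=[ray(c,(322,197)),ray(cam("scene"),(418,277.2)),ray(cam("top"),(225,199.2))];print(tri(r))
E
python3 face.py
```

```text
[322.60421286 193.50886918] [ 12  15  31  43 902] [0.56691914 0.240349   0.08      ] [0.56798153 0.23752382 0.08      ]
(array([0.56780857, 0.23673975, 0.07624675]), np.float64(0.0007689162571035012))
```

>>> move_arm:
  rows:
    - [[0.003,0.005,0.147,0,0,0],[0,0,0.147,0,0,0],[0,0,0.147,0,0,0],[0,0,0.147,0,0,0],[0,0,0.147,0,0,0],[0,0,0.147,0,0,0],[0,0,0.147,0,0,0],[0,0,0,0,0,0],[0,0,0,0,0,0],[0,0,0,0,0,0]]

```text
t: 2.95
tcp_pos: [0.569, 0.2375, 0.0477]
tcp_rot: [1.57, 2.719, 0.002]
contact_force: [-0.0, 0.5, 0.7]
finger_gap: 0.552
grasp_force: 0.0
```

>>> move_arm:
  rows:
    - [[0,0,0,0,0,0],[0,0,0,0,0,0],[0,0,0,0,0,0],[0,0,0,0,0,0],[0,0,0,0,0,0],[0,0,0,0,0,0]]
  fingers: -1

```text
t: 3.55
tcp_pos: [0.5682, 0.2373, 0.0468]
tcp_rot: [1.571, 2.72, 0.001]
contact_force: [-0.4, 0.2, 3.5]
finger_gap: 0.295
grasp_force: 30.0
```

>>> move_arm:
  rows:
    - [[0,0,-0.1,0,0,0],[0,0,-0.2,0,0,0],[0,0,-0.24,0,0,0],[0,0,-0.24,0,0,0],[0,0,-0.24,0,0,0],[0,0,-0.12,0,0,0]]

```text
t: 4.15
tcp_pos: [0.569, 0.2376, 0.2205]
tcp_rot: [1.57, 2.718, 0.004]
contact_force: [-0.3, 0.7, -1.8]
finger_gap: 0.292
grasp_force: 30.0
```

>>> move_arm:
  rows:
    - [[-0.214,-0.053,0,0,0,0],[-0.214,-0.053,0,0,0,0],[-0.214,-0.053,0,0,0,0],[-0.214,-0.053,0,0,0,0],[-0.214,-0.053,0,0,0,0],[-0.214,-0.053,0,0,0,0],[-0.214,-0.053,0,0,0,0],[-0.214,-0.053,0,0,0,0],[0,0,0,0,0,0],[0,0,0,0,0,0]]

```text
t: 5.15
tcp_pos: [0.6408, -0.0175, 0.2163]
tcp_rot: [-1.573, -2.717, 0.0]
contact_force: [-0.0, 0.2, -1.1]
finger_gap: 0.298
grasp_force: 30.0
```

```bash
python3 look.py w2
```

```text
5.15 [ 0.64076701 -0.01747887  0.21629839] [[-0.4979, 0.8673, -0.0018], [0.8673, 0.4979, 0.0009], [0.0017, -0.0011, -1.0]] [-0.01617969  0.19810469 -1.06286286] 0.29834284276086676 [-0.2   0.43  1.3   0.    1.42 -0.72]
```

View pics/w2.png

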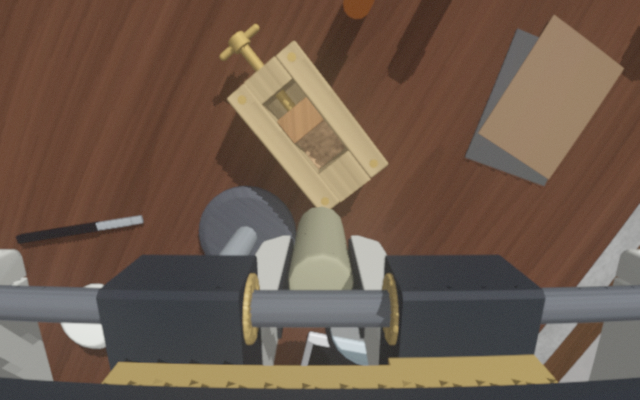

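The wrist view shows the bed's upper corners at about (294,41), (228,99), (322,210) and (387,162). The well with its cork is at about (322,145), on the side of the sliding jaw away from the screw. The stone is upright in the grip.

```bash
python3 - <<'E'
from h import *
import pickle
im=cv2.imread("pics/w2.png");st=pickle.load(open("pics/w2.pkl","rb"));c=cam("wrist",st);T=cam("top")
h=cv2.cvtColor(im,cv2.COLOR_BGR2HSV)
m=((h[...,0]>15)&(h[...,0]<32)&(h[...,1]>50)&(h[...,2]>110)).astype(np.uint8)*255;m[215:]=0;m[:,:215]=0;m[:,400:]=0
m=cv2.morphologyEx(m,cv2.MORPH_OPEN,np.ones((9,9)))
cn=max(cv2.findContours(m,0,2)[0],key=cv2.contourArea);bx=cv2.boxPoints(cv2.minAreaRect(cn));print(bx)
d=lambda x,y:((x-400)/2.5+270,(y-300)/2.5+110)
W=[(228,99),(294,41),(387,162),(322,210)];D=[(500,567),(434,540),(485,420),(551,447)]
for w,t in zip(W,D): print(tri([ray(c,w),ray(T,d(*t))]),plane(c,w,.055))
P=np.array([plane(c,w,.055)[:2] for w in W]);ex=P[2]+P[3]-P[0]-P[1];ex/=np.linalg.norm(ex)
o=P.mean(0)+.018*ex;print("ex",ex,np.arctan2(ex[1],ex[0]),"bed",o, [np.linalg.norm(P[i]-P[i-1]) for i in range(4)])
ey=np.array([-ex[1],ex[0]])
q=[proj(c,[*(o+.018*(a*ex+b*ey)),.055]) for a,b in((1,1),(1,-1),(-1,-1),(-1,1))];print(np.round(q))
cr=cv2.resize(im[60:220,220:400],None,fx=4,fy=4,interpolation=2)
x=np.array([(p-[220,60])*4 for p in q]).astype(int);cv2.polylines(cr,[x],True,(0,0,255),1);cv2.imwrite("pics/c2.png",cr[:600])
t=st["tcp_pos"];Rm=R.from_rotvec(st["tcp_rot"]).as_matrix();print("tool delta",Rm.T@(np.r_[o,t[2]]-t))
E
```

```text
[[197.06927   61.946167]
 [268.72308    6.215393]
 [390.7923   163.16153 ]
 [319.1385   218.8923  ]]
(array([0.52554852, 0.01219922, 0.04759242]), np.float64(0.00109769369412718)) [0.52770283 0.01181032 0.055     ]
(array([0.55325472, 0.08544782, 0.04073877]), np.float64(0.00032396487269279763)) [0.55561692 0.08386232 0.055     ]
(array([0.68680936, 0.03338702, 0.03121109]), np.float64(0.0009266661116171214)) [0.68176872 0.03465985 0.055     ]
(array([ 0.65636438, -0.040382  ,  0.034327  ]), np.float64(0.0011221604156633478)) [ 0.65237681 -0.03558992  0.055     ]
ex [ 0.93318189 -0.35940445] -0.36762962244483083 bed [0.62116359 0.01721636] [np.float64(0.1333805938798901), np.float64(0.07727022553761866), np.float64(0.13540738473033118), np.float64(0.07615060331624825)]
[[349. 148.]
 [318. 173.]
 [294. 143.]
 [324. 117.]]
tool delta [3.98493926e-02 2.72622945e-04 6.61817545e-05]
```

View pics/c2.png

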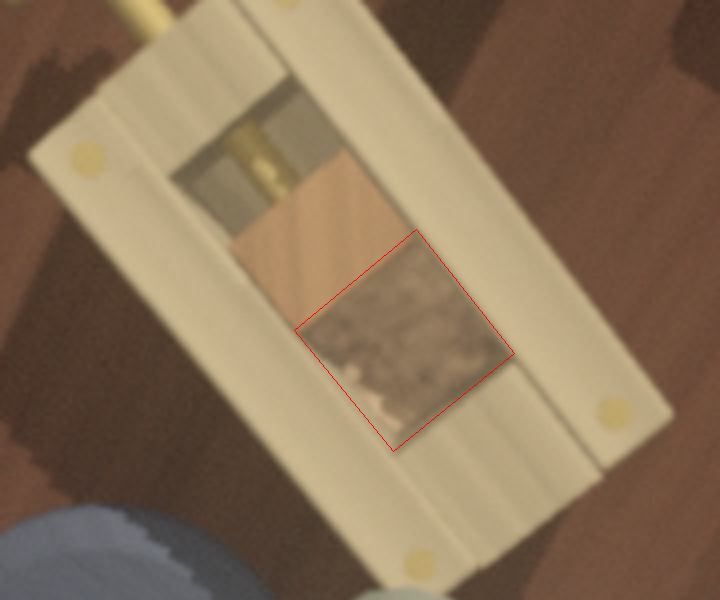

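The overlaid square matches the rim of the well. I'll move over it and lower the stone.

>>> move_arm:
  rows:
    - [[0.1,0,0,0,0,0],[0.1,0,0,0,0,0],[0.066,0.002,0,0,0,0],[0,0,0.12,0,0,0],[0,0,0.16,0,0,0],[0,0,0.16,0,0,0],[0,0,0.14,0,0,0],[0,0,0.1,0,0,0],[0,0,0,0,0,0],[0,0,0,0,0,0]]

```text
t: 6.2
tcp_pos: [0.6213, 0.0188, 0.1158]
tcp_rot: [1.57, 2.721, 0.0]
contact_force: [-0.3, -0.9, -1.2]
finger_gap: 0.293
grasp_force: 30.0
```

>>> move_arm:
  rows:
    - [[0,0,0.06,0,0,0],[0,0,0.06,0,0,0],[0,0,0.04,0,0,0],[0,0,0.02,0,0,0],[0,0,0,0,0,0],[0,0,0,0,0,0]]

```text
t: 6.8
tcp_pos: [0.6216, 0.0177, 0.0883]
tcp_rot: [1.572, 2.72, 0.0]
contact_force: [0.0, -0.7, -2.1]
finger_gap: 0.294
grasp_force: 30.0
```

>>> move_arm:
  rows:
    - [[0,0,0.033,0,0,0],[0,0,0.033,0,0,0],[0,0,0.02,0,0,0],[0,0,0,0,0,0],[0,0,0,0,0,0]]

```text
t: 7.3
tcp_pos: [0.6214, 0.0178, 0.0752]
tcp_rot: [-1.571, -2.72, 0.0]
contact_force: [0.5, -1.0, -1.9]
finger_gap: 0.293
grasp_force: 30.0
```

>>> move_arm:
  rows:
    - [[0,0,0.01,0,0,0],[0,0,0.01,0,0,0],[0,0,0,0,0,0]]

```text
t: 7.6
tcp_pos: [0.6214, 0.0178, 0.0723]
tcp_rot: [-1.572, -2.72, 0.0]
contact_force: [-0.3, -0.2, -1.2]
finger_gap: 0.294
grasp_force: 30.0
```

>>> move_arm:
  rows:
    - [[0,0,0.01,0,0,0],[0,0,0,0,0,0]]

```text
t: 7.8
tcp_pos: [0.6216, 0.0177, 0.0722]
tcp_rot: [1.571, 2.72, 0.0]
contact_force: [-2.1, -0.1, 6.5]
finger_gap: 0.293
grasp_force: 30.0
```

Contact came at TCP z 0.072, so the foot is on the cork at about 0.0255. I'll let go and rise.

>>> move_arm:
  rows:
    - [[0,0,-0.003,0,0,0],[0,0,0,0,0,0],[0,0,0,0,0,0],[0,0,0,0,0,0],[0,0,0,0,0,0]]
  fingers: 0.0

```text
t: 8.3
tcp_pos: [0.6214, 0.0178, 0.0712]
tcp_rot: [-1.572, -2.72, 0.0]
contact_force: [-0.0, 0.2, 0.0]
finger_gap: 0.498
grasp_force: 0.0
```

>>> move_arm:
  rows:
    - [[0,0,-0.05,0,0,0],[0,0,-0.15,0,0,0],[0,0,-0.25,0,0,0],[0,0,-0.3,0,0,0],[0,0,-0.3,0,0,0],[0,0,-0.2,0,0,0],[0,0,-0.05,0,0,0],[0,0,0,0,0,0]]

```text
t: 9.1
tcp_pos: [0.622, 0.0177, 0.2678]
tcp_rot: [1.57, 2.718, 0.002]
contact_force: [-0.2, -0.1, -0.7]
finger_gap: 0.494
grasp_force: 0.0
```

```bash
python3 look.py w3
```

```text
9.1 [0.62202457 0.01772648 0.26783511] [[-0.4995, 0.8663, 0.003], [0.8663, 0.4995, -0.0005], [-0.0019, 0.0024, -1.0]] [-0.15931273 -0.10387399 -0.69348042] 0.49436439831440343 [-0.15  0.36  1.27 -0.    1.51 -0.67]
```

View pics/w3.png

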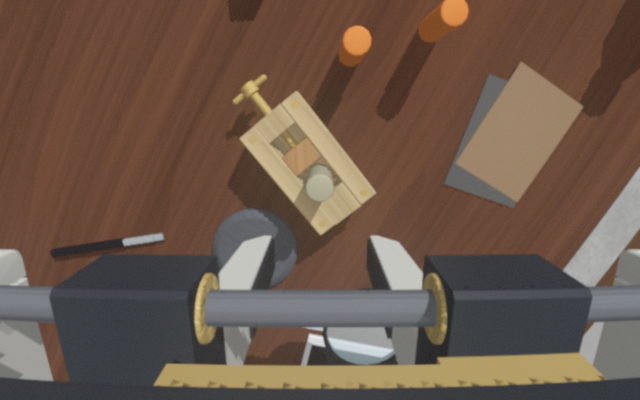

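The stone stands upright in the well, with its face at about (319,187). Next I'll go over the knob for one close look.

>>> move_arm:
  rows:
    - [[-0.232,-0.138,0,0,0,0],[-0.232,-0.138,0,0,0,0],[-0.232,-0.138,0,0,0,0],[-0.232,-0.138,0,0,0,0],[0,0,0,0,0,0],[0,0,0,0,0,0],[0,0,0,0,0,0]]

```text
t: 9.85
tcp_pos: [0.6187, -0.1431, 0.2647]
tcp_rot: [-1.569, -2.718, -0.0]
contact_force: [-0.4, 0.5, -0.8]
finger_gap: 0.499
grasp_force: 0.0
```

```bash
python3 look.py w4
```

```text
9.85 [ 0.61871779 -0.14305677  0.26471827] [[-0.4999, 0.8661, -0.0026], [0.8661, 0.4999, 0.0017], [0.0028, -0.0014, -1.0]] [-0.39411763  0.50821835 -0.84439742] 0.49900268494730304 [-0.4   0.39  1.23  0.    1.52 -0.93]
```

View pics/w4.png

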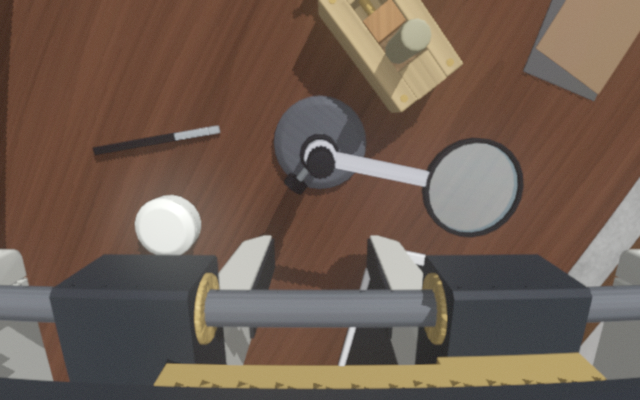

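The knob's top is at about (320,162), the lens centre at (472,187), the foot disc at (320,143) and the stone's face at (413,36).

```bash
python3 - <<'E'
from h import *
import pickle
im=cv2.imread("pics/w4.png");st=pickle.load(open("pics/w4.pkl","rb"));c=cam("wrist",st)
g=im.max(2)
m=(g<45).astype(np.uint8);print(m[140:185,300:342].sum())
for r in range(142,184,2): print(r,''.join('#' if v<35 else '+' if v<60 else '.' for v in g[r,290:345]))
# lens: bright interior
h=cv2.cvtColor(im,cv2.COLOR_BGR2HSV);b=((h[...,1]<40)&(g>120)).astype(np.uint8);b[:,:432]=0;b[:130]=0;b[240:]=0;b[:,525:]=0
cn=max(cv2.findContours(b,0,2)[0],key=cv2.contourArea);e=cv2.fitEllipse(cn);print("lens",e,plane(c,e[0],.146))
print("stone face",plane(c,(413,36),.1055),"disc",plane(c,(320,143),.012))
cr=cv2.resize(im[10:80,370:460],None,fx=4,fy=4,interpolation=2);cr2=cv2.resize(im[130:200,280:370],None,fx=4,fy=4,interpolation=2)
cv2.imwrite("pics/c4.png",np.hstack([cr,cr2]))
for v in (158,160,162,164): print(v,plane(c,(320,v),.196))
E
```

```text
11
142 ...............++++.......................+............
144 .............++++......................................
146 ............++++.............................++........
148 ............+++...........+++++++++...........+........
150 ...........+++.........++++++++++++++++................
152 ...........+++.......++++++++.....+.++++...............
154 ..........+++.......++++.+++.++.++.+.++++..............
156 ...........++......+++++++..+++++++.++++++.............
158 ...........++.....++++++++++++++++++++++++.............
160 ...........++.....+++++++++.+++++++++.+++++............
162 ...........+++...+++++++++++++++++++++++++++...........
164 .............++++++++++++++++++++++++++++++............
166 ..............+++++++++++++++++++++++++++++............
168 .................++++++++++++++++++++++++++............
170 ..................++++++++++++++++++++++++.............
172 ....................+++++++++++++++++++++..............
174 +++++................+++++++++++++++++++...............
176 ++++++..................++++++++++++...................
178 ++++++.................................................
180 ++++++++...............................................
182 +++++++++++++++........................................
lens ((472.75457763671875, 187.19300842285156), (82.18670654296875, 91.94149780273438), 42.34201431274414) [ 0.72305831 -0.07152884  0.146     ]
stone face [0.62013987 0.01328945 0.1055    ] disc [ 0.59997418 -0.11282823  0.012     ]
158 [ 0.5984109  -0.10924666  0.196     ]
160 [ 0.59907584 -0.11039936  0.196     ]
162 [ 0.59974244 -0.11155494  0.196     ]
164 [ 0.60041071 -0.11271343  0.196     ]
```

View pics/c4.png

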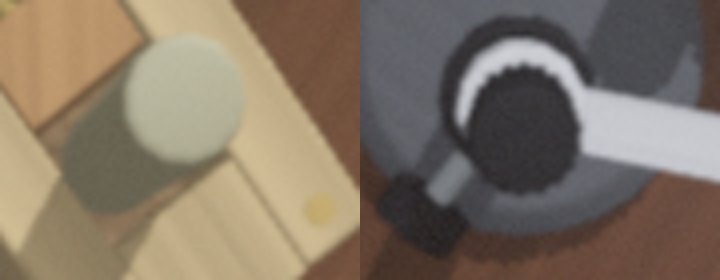

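>>> move_arm:
  rows:
    - [[0.12,0,0,0,0,0],[0.114,0,0,0,0,0],[0,0,0,0,0,0],[0,0,0.1,0,0,0],[0,0,0.13,0,0,0],[0,0,0.13,0,0,0],[0,0,0.1,0,0,0],[0,0,0.04,0,0,0],[0,0,0,0,0,0],[0,0,0,0,0,0]]

```text
t: 10.9
tcp_pos: [0.6023, -0.1138, 0.192]
tcp_rot: [1.571, 2.72, 0.0]
contact_force: [-0.7, 0.8, 0.1]
finger_gap: 0.502
grasp_force: 0.0
```

```bash
python3 - <<'E'
from h import *
st=bot.read_state();t=st["tcp_pos"];print(st["t"],t,st["contact_force"],R.from_rotvec(st["tcp_rot"]).as_matrix().round(4).tolist())
for n,z in (("w3",.1055),):
    import pickle;c=cam("wrist",pickle.load(open("pics/w3.pkl","rb")));im=cv2.imread("pics/w3.png")
    g=cv2.cvtColor(im,cv2.COLOR_BGR2HSV)
    for r in range(160,206,3): print(r,g[r,298:340:3,1])
    w4=cam("wrist",pickle.load(open("pics/w4.pkl","rb")))
    print(plane(c,(319,187),z),tri([ray(c,(319,187)),ray(w4,(416,35))]))
E
```

```text
10.9 [ 0.60229288 -0.11381403  0.19204967] [-0.68436852  0.81585782  0.09459057] [[-0.4998, 0.8661, 0.001], [0.8661, 0.4998, -0.0004], [-0.0009, 0.0006, -1.0]]
160 [109 108 110 110 109 109 104  91  93  84  72  72  74  74]
163 [107 108 110 109 107  96  80  75  84  91  82  73  72  76]
166 [109 109 108 109  91  53  47  46  44  52  89  81  73  73]
169 [108 112 109  92  53  48  44  42  42  42  51  88  77  72]
172 [108 100  93  84  49  46  44  42  44  43  40  72  88  75]
175 [89 93 93 68 47 44 41 35 38 40 42 53 91 87]
178 [78 84 88 59 45 40 38 39 39 38 37 48 94 93]
181 [73 75 82 49 40 38 39 38 38 38 39 40 87 81]
184 [77 76 79 43 42 40 40 41 40 40 39 40 73 85]
187 [76 80 78 44 41 39 42 40 39 42 39 43 67 79]
190 [76 82 81 44 42 40 41 41 41 40 42 42 74 78]
193 [75 81 82 49 42 40 40 43 43 41 41 44 77 78]
196 [82 82 83 78 43 41 42 42 40 42 42 72 75 78]
199 [82 79 83 81 75 49 42 43 41 50 70 76 75 76]
202 [80 80 84 81 82 80 82 77 73 78 77 75 75 76]
205 [82 80 81 81 81 83 81 81 75 75 77 76 76 77]
[0.62082486 0.01730811 0.1055    ] (array([0.62181228, 0.01656251, 0.1014716 ]), np.float64(0.0005758206173123663))
```

>>> move_arm:
  rows:
    - [[0.009,-0.003,0.07,0,0,0],[0,0,0.08,0,0,0],[0,0,0.063,0,0,0],[0,0,0,0,0,0],[0,0,0,0,0,0],[0,0,0,0,0,0]]

```text
t: 11.5
tcp_pos: [0.601, -0.113, 0.1597]
tcp_rot: [1.571, 2.72, 0.0]
contact_force: [0.1, -0.1, 0.1]
finger_gap: 0.503
grasp_force: 0.0
```

>>> move_arm:
  rows:
    - [[0,0,0,0,0,0],[0,0,0,0,0,0],[0,0,0,0,0,0],[0,0,0,0,0,0],[0,0,0,0,0,0],[0,0,0,0,0,0]]
  fingers: -1

```text
t: 12.1
tcp_pos: [0.6006, -0.1129, 0.1596]
tcp_rot: [1.572, 2.72, -0.0]
contact_force: [-0.0, 0.7, 1.2]
finger_gap: 0.2
grasp_force: 30.0
```

```bash
cat > s.py <<'E'
from h import *
st=bot.read_state();M=R.from_rotvec(st["tcp_rot"]).as_matrix()
print(st["t"],st["tcp_pos"].round(4),"F",st["contact_force"].round(1),"Ftool",(M.T@st["contact_force"]).round(1),"M",st["moment"].round(2),"yaw",np.degrees(np.arctan2(M[1,1],M[0,1])).round(2),st["finger_gap"].round(3),"tilt",M[:2,2].round(4))
E
python3 s.py
```

```text
Traceback (most recent call last):
  File "s.py", line 3, in <module>
    print(st["t"],st["tcp_pos"].round(4),"F",st["contact_force"].round(1),"Ftool",(M.T@st["contact_force"]).round(1),"M",st["moment"].round(2),"yaw",np.degrees(np.arctan2(M[1,1],M[0,1])).round(2),st["finger_gap"].round(3),"tilt",M[:2,2].round(4))
                                                                                                                                                                                                    ^^^^^^^^^^^^^^^^^^^^^^
AttributeError: 'float' object has no attribute 'round'
```

>>> move_arm:
  rows:
    - [[0,0,-0.02,0,0,0],[0,0,-0.03,0,0,0],[0,0,-0.03,0,0,0],[0,0,-0.03,0,0,0],[0,0,-0.02,0,0,0],[0,0,0,0,0,0],[0,0,0,0,0,0]]

```text
t: 12.8
tcp_pos: [0.6007, -0.1128, 0.1789]
tcp_rot: [1.572, 2.72, 0.0]
contact_force: [0.0, 0.8, -2.7]
finger_gap: 0.197
grasp_force: 30.0
```

```bash
sed -i 's/st\["finger_gap"\].round(3)/st["finger_gap"]/' s.py; python3 s.py
```

```text
12.8 [ 0.6007 -0.1128  0.1789] F [ 0.   0.8 -2.7] Ftool [0.7 0.4 2.7] M [-0.08  0.14  0.02] yaw 29.96 0.19709269579957214 tilt [ 0.0001 -0.    ]
```

>>> move_arm:
  rows:
    - [[0,0,-0.03,0,0,0],[0,0,-0.035,0,0,0],[0,0,-0.04,0,0,0],[0,0,-0.04,0,0,0],[0,0,-0.04,0,0,0],[0,0,-0.04,0,0,0],[0,0,-0.03,0,0,0],[0,0,-0.012,0,0,0],[0,0,0,0,0,0],[0,0,0,0,0,0]]

```text
t: 13.8
tcp_pos: [0.6005, -0.1128, 0.2187]
tcp_rot: [-1.571, -2.72, 0.0]
contact_force: [-0.0, 0.3, -3.9]
finger_gap: 0.2
grasp_force: 30.0
```

>>> move_arm:
  rows:
    - [[0,0,0,0,0,-0.03],[0,0,0,0,0,-0.05],[0,0,0,0,0,-0.05],[0,0,0,0,0,-0.03],[0,0,0,0,0,0],[0,0,0,0,0,0]]

```text
t: 14.4
tcp_pos: [0.6005, -0.1128, 0.2186]
tcp_rot: [-1.34, -2.841, 0.0]
contact_force: [0.8, -0.1, -2.9]
finger_gap: 0.2
grasp_force: 30.0
```

```bash
python3 s.py
```

```text
14.4 [ 0.6005 -0.1128  0.2186] F [ 0.8 -0.1 -2.9] Ftool [-0.5  0.5  2.9] M [-0.09  0.08  0.03] yaw 39.51 0.20041064938951308 tilt [-0.0005  0.0002]
```

>>> move_arm:
  rows:
    - [[0,0,0,0,0,-0.05],[0,0,0,0,0,-0.08],[0,0,0,0,0,-0.1],[0,0,0,0,0,-0.1],[0,0,0,0,0,-0.1],[0,0,0,0,0,-0.1],[0,0,0,0,0,-0.1],[0,0,0,0,0,-0.1],[0,0,0,0,0,-0.1],[0,0,0,0,0,-0.053]]

```text
t: 15.4
tcp_pos: [0.6007, -0.1128, 0.2188]
tcp_rot: [0.074, -3.141, 0.0]
contact_force: [0.4, 0.8, -1.9]
finger_gap: 0.196
grasp_force: 30.0
```

>>> move_arm:
  rows:
    - [[0,0,0,0,0,0],[0,0,0,0,0,0],[0,0,0,0,0,0]]

```text
t: 15.7
tcp_pos: [0.6007, -0.1128, 0.2189]
tcp_rot: [0.068, -3.141, 0.0]
contact_force: [0.1, -0.6, -3.2]
finger_gap: 0.198
grasp_force: 30.0
```

```bash
python3 s.py; python3 - <<'E'
from h import *
s=bot.snapshot("scene")[:,:,::-1];t=bot.snapshot("top")[:,:,::-1]
cv2.imwrite("pics/s5.png",s);cv2.imwrite("pics/t5.png",t)
a=cv2.resize(s[130:290,210:370],None,fx=2.5,fy=2.5,interpolation=2);b=cv2.resize(t[110:270,230:390],None,fx=2.5,fy=2.5,interpolation=2)
cv2.imwrite("pics/m5.png",np.hstack([a,b]))
E
```

```text
15.7 [ 0.6007 -0.1128  0.2189] F [ 0.1 -0.6 -3.2] Ftool [-0.1 -0.6  3.2] M [-0.04  0.04 -0.01] yaw 92.46 0.19807304226780298 tilt [-0. -0.]
```

View pics/m5.png

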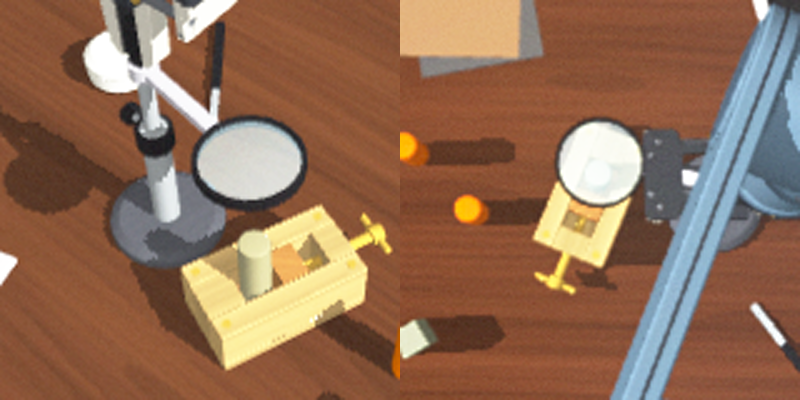

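The scene crop shows the raised lens at (250,162) and the stone's face at (254,243). In the top crop the ring is centred at (600,162), with the stone's face seen through the glass at (598,173). Next I'll check the heights.

```bash
python3 - <<'E'
from h import *
S=cam("scene");T=cam("top")
a=lambda x,y:(x/2.5+210,y/2.5+130); b=lambda x,y:((x-400)/2.5+230,y/2.5+110)
L=tri([ray(S,a(250,162)),ray(T,b(600,162))]);F=tri([ray(S,a(255,243)),ray(T,b(598,173))]);print(L,F,L[0]-F[0])
print(plane(S,a(250,162),.2054),plane(T,b(600,162),.2054),plane(S,a(255,243),.1054),plane(T,b(598,173),.1054))
# lens ring ellipse fit, scene & top
for n,im,(x0,y0,x1,y1) in(("scene",cv2.imread("pics/s5.png"),(284,172,336,218)),("top",cv2.imread("pics/t5.png"),(289,155,330,195))):
    h=cv2.cvtColor(im[y0:y1,x0:x1],cv2.COLOR_BGR2HSV);m=((h[...,1]<60)&(h[...,2]>110)).astype(np.uint8)
    cn=max(cv2.findContours(m,0,1)[0],key=cv2.contourArea);e=cv2.fitEllipse(cn);print(n,e,plane(cam(n),np.array(e[0])+[x0,y0],.2054))
E
```

```text
(array([0.62084817, 0.01568273, 0.20359915]), np.float64(0.00017727360482447922)) (array([0.62091668, 0.01717004, 0.10308136]), np.float64(3.8012598452560444e-05)) [-6.85051243e-05 -1.48731131e-03  1.00517783e-01]
[0.62185479 0.01685279 0.2054    ] [0.6207561  0.01554657 0.2054    ] [0.62213191 0.01823726 0.1054    ] [0.62065916 0.01720021 0.1054    ]
scene ((25.261686325073242, 21.951801300048828), (30.603961944580078, 41.280433654785156), 87.6614990234375) [0.62118161 0.01452332 0.2054    ]
top ((20.696269989013672, 19.899307250976562), (32.882625579833984, 33.04237365722656), 104.1569595336914) [0.62051382 0.01624095 0.2054    ]
```

The lens is centred over the stone to within 2 mm and sits 100.5 mm above the face. The knob is still held, with no sideways load, so I'll hand in.

```bash
python3 -c "
from cell import bot
print(bot.hand_in())"
```

```text
the job is handed in; nothing more can be done
None
```

The job is handed in: the round stone stands on the cork in the well, and the arm still holds the knob with the lens centred over the stone's face (within about 2 mm) and about 100 mm above it.

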